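# Uncover a specimen and hold the loupe in focus over it

### The arm

A 6-joint arm with a two-finger parallel gripper is mounted at the origin on the work surface. World frame = base frame: x ahead of the robot, y to its left, z up, the work surface at z = 0. Lengths are in m, angles in rad, forces in N, time in s.
With the tool pointing down it reaches from about 0.35 to 0.925 m from the base axis. Payload 6.4 kg.
Tool frame: the origin (TCP) lies midway between the tips of the shut fingers; the grasp point (between the pads) lies 19 mm behind it (arm.hold_point_z is the distance from the TCP to the grasp point, in m); z points along the fingers, y is the line along which they close (so a half turn about z gives the same grasp; the last joint's range is limited). The gripper opens to 94 mm and grips with 3 to 60 N. Pads are 16 mm wide; open, the fingers measure 119 mm over their backs; the gripper's body (75 mm by 177 mm) begins 78 mm behind the grasp point.
Start: joints at [-1.395, 0.245, 1.558, -0, 1.339, -0.174], TCP at [0.223, -0.611, 0.205] pointing down, gripper open.
Joint ranges: [-3.13, 3.13], [-1.02, 2.26], [0.13, 2.54], [-0.95, 4.09], [0.21, 2.88], [-2.74, 2.74]. Speed limits (rad/s): [2.57, 2.57, 3.14, 3.14, 3.14, 3.14].

### API

Orientations are given as a rotation vector (axis times angle).
In Python, from plant import arm gives the robot as it stands.
- The arm moves only by the tool servo_tool, never from a script. Its argument "commands" is a list of rows, each a list of 3 entries, a list of its own where there are three numbers: the opening, from 0 (shut) to 1 (fully open), then the shift along the tool's x, y, z each as a share of 30 mm, from -1 to 1, then the turn about the tool's z as a share of 0.1 rad, from -1 to 1. A call has 1 to 10 rows; each row shifts and turns the commanded pose from where the row before left it, along the tool's axes as they then stand; what a row does not reach is not made up. A row lasts 1/12 s, in which the tool goes at most 41.7 mm and 7.16 degrees, less where a joint would pass 70% of its speed; a pose out of reach is approached as far as the arm can. A call with a number of a shift or a turn outside -1 to 1 is refused whole. A call with a gripper value outside its range is refused whole. The fingers move at their own pace and stop on an object; "force" is the grip in N (left out, the last holds). Time passes only in rows, so rows that do not move let the fingers close. It gives the time, the measured TCP pose, the force, the opening and the grip force at its end, in the units of the state.
- arm.observe(): the state, without advancing time (a new reading comes with each control period).
- arm.grab_frame(name): name is "scene" or "side" or "wrist"; returns (picture, depth): 480x640x3 uint8, blue, green, red; 480x640 float32, m along the optical axis (not along the pixel's ray), 0 where there is no reading.
- arm.camera_info(name): a dict with "fx", "fy", "cx", "cy" (pixels), "camera_from_world" (4x4, takes a point from world to camera coordinates). Camera axes: x right, y down, z forward; pixel columns grow to the right and rows downward; lengths in m; the calibration is good to about 2 mm. A picture is of the moment at which its call begins: read the wrist's pose just before it. camera_info takes no time and is no camera call; for the wrist camera it gives the pose at the moment of the call.
- arm.sign_off(): hands the job in; it is judged then, once.
The state is a dict: "clock": time; "qpos": joint angles; "qd": joint speeds; "joint_torque": joint torques, N m; "position": TCP position; "ee_rot": TCP orientation; "contact_force": force on the tool from outside, world axes, zero at the start; "ft_torque": the same for the moment, N m; "width": finger opening in m; "grasp_force": force on a finger pad.
Only numpy, scipy, OpenCV 4.12 (cv2) and the standard library are available. Lean on these libraries where they do the work, as an engineer would, in place of code of your own. Each camera call takes 0.05 s, during which the arm holds its last target. There are 200 camera calls.

### The job

Lift the lid off the dish on the inspection stand by its knob and set it down gently on the bench, knob up, clear of the stand. Then take the loupe from its rest by the handle and hold it level over the stone in the dish, lens centred on the stone and at the same height as the stand's pointer tip; finish while still holding it there, touching nothing else with it. Do not shift the pointer or disturb the bottle, the jar and the beaker.

Things in the scene. Friction and masses are not known exactly. Their poses are not given: they have to be found in the camera images.
- stand: inspection stand, fixed: aluminium plate 12 mm thick (x -60 to 120, y -60 to 60 mm) with a round white dish (80 mm outer, 72 mm inner diameter, rim 38 mm above the bench) holding a small stone, and an upright steel post (12 mm diameter, top 247 mm above the bench) 102 mm from the dish axis. Origin on the bench under the dish axis; x points from dish to post, z up
- specimen (a point): top of the stone, on the axis of the dish, 31 mm above the bench; hidden by the lid at first
- pointer_tip (a point): tip of the flat horizontal steel pointer (30 mm long, 6 wide, 4 thick) that juts from a dark collar (26 mm diameter, 18 high) on the stand's post towards the dish axis, ending 62 mm short of it. Its height, 120 to 180 mm above the bench, marks where the lens is in focus; the collar is held by friction only (about 4 N)
- lid: loose aluminium lid on the dish, about 90 g: plug 62 mm diameter, 5 deep, inside the dish; disc 84 mm diameter, 5 thick, on the rim; black knob 18 mm diameter, from 10 to 44 mm above the origin. Origin at the centre of the plug's underside, z up through the knob; 33 mm above the bench on the dish, 0 when standing on the bench
- rest: wooden loupe rest, fixed: base 150 x 60 x 8 mm with two uprights 8 mm thick, 30 wide, centred at x = -68 and +33 mm; saddles 40 mm above the bench, in notches 18 mm wide between prongs rising 7 mm more. Origin on the bench, within 3 mm of under the loupe's origin; x along the loupe towards its lens, z up
- loupe: loupe, about 190 g, lying level in the rest: straight aluminium handle (x -80 to 40 mm, 14 wide, 16 high), steel neck, round lens in a steel rim. Origin on the handle's axis at the place to grip, between the rest's uprights, 48 mm above the bench, within 5 mm of the centre of mass; x along the handle to the lens, y across, z up
- lens (a point): centre of the loupe's lens, 105 mm from the loupe's origin along its x and at the height of the handle's axis; the rim is 72 mm outer diameter and 10 mm high, and this point is at half its height
- reagent_bottle: bystander: brown glass bottle, 66 mm diameter, 150 mm high, origin under its centre
- powder_jar: bystander: white jar, 72 mm diameter, 110 mm high, origin under its centre
- beaker: bystander: open glass beaker, 68 mm diameter, 85 mm high, origin under its centre

How it is judged:
By the outcome, as a careful person would: the job done as asked, in the order asked, and still so for the second after the job is handed in, while the arm keeps its last pose, push and grip.
It also fails if it takes over 56 s, if anything falls off the work surface, if the arm or the gripper's body presses on something with over 40 N, if the wrist force passes 120 N, or if a joint passes its speed limit or range.

## Working session

There is one attempt and no reset: what is moved stays moved. The work goes in short steps, Python scripts to look and compute and a tool call to move; the robot and the scene stay as the last step left them, time stands still between calls to the robot, and variables do not carry over. Pictures are saved under pics/ and viewed, at most 10 in all, crops included, and the job is handed in when it is done.

Besides the shell and the picture viewer there is one more tool, called after "Call:" as name(argument=value, ...), one argument or row to a line, values as JSON. servo_tool: Moves the arm, as the interface text tells. Its arguments: {"type":"object","properties":{"commands":{"type":"array"},"force":{"type":"number"}},"required":["commands"]}

```bash
mkdir -p pics; ls; cat > h.py <<'E'
import numpy as np, cv2
from plant import arm
def grab(n):
    c=arm.camera_info(n); im,d=arm.grab_frame(n); return c,im,d
def cloud(c,d):
    v,u=np.mgrid[0:480,0:640]
    P=np.stack([(u-c['cx'])/c['fx']*d,(v-c['cy'])/c['fy']*d,d,np.ones_like(d)],-1)
    W=P@np.linalg.inv(c['camera_from_world']).T
    W=W[...,:3]; W[d==0]=np.nan
    return W
E
python3 - <<'E'
from h import *
for n in ['scene','side']:
    c,im,d=grab(n); cv2.imwrite(f'pics/{n}0.png',im); np.savez(f'{n}0.npz',im=im,W=cloud(c,d))
    print(n,np.round(np.linalg.inv(c['camera_from_world']),3).tolist(),c['fx'])
s=arm.observe(); print(s)
E
```

```text
pics
scene [[0.869, 0.272, -0.413, 1.205], [0.495, -0.478, 0.726, -0.922], [-0.0, -0.835, -0.55, 0.815], [0.0, 0.0, 0.0, 1.0]] 456.4586100377867
side [[-0.725, -0.467, 0.507, 0.022], [-0.689, 0.514, -0.511, 0.656], [-0.022, -0.719, -0.694, 1.014], [0.0, 0.0, 0.0, 1.0]] 586.7122822311127
{'clock': 0.1, 'qpos': array([-1.39509353e+00,  2.45728424e-01,  1.55885999e+00, -4.35867377e-06,
        1.33868060e+00, -1.74085205e-01]), 'qd': array([-0.00151258, -0.00203108, -0.00372899,  0.00080351, -0.00215014,
       -0.00086953]), 'joint_torque': array([ 7.56373583e-05, -4.16914523e+01, -3.15525019e+01,  6.86004083e-02,
        3.09850252e-02, -5.93674417e-05]), 'position': array([ 0.22267469, -0.61011139,  0.20448292]), 'ee_rot': array([-3.09201656e+00, -5.46358783e-01,  8.78670466e-06]), 'contact_force': array([-0.68411215,  1.02415429, -0.20253453]), 'ft_torque': array([-0.01471431, -0.00610407, -0.00958666]), 'grasp_force': 0.0, 'width': 0.09398811782050999}
```

View pics/scene0.png

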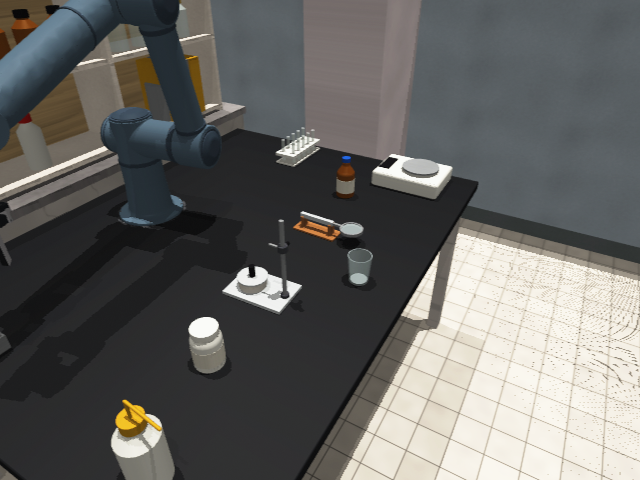

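View pics/side0.png

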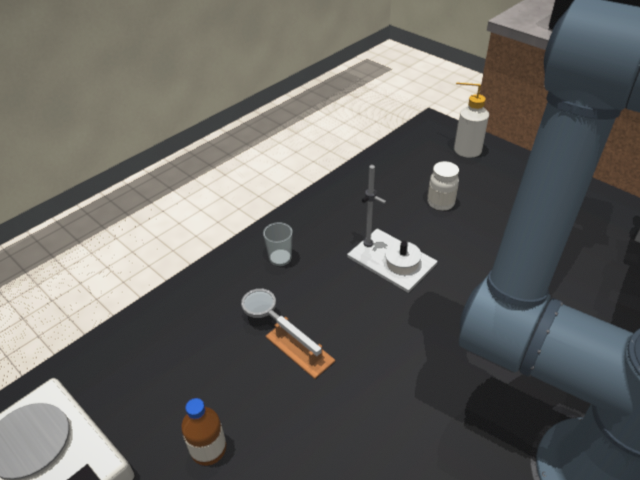

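Scene view: lid near (252,280), post (284,220–297), pointer tip (270,246), loupe handle (318,219), lens (351,231), jar (208,345), beaker (360,266), bottle (346,180). Side view: lid (403,258), post top (372,167), pointer (384,201), handle (300,335), lens (259,304). Next I measure these from depth.

```bash
python3 - <<'E'
from h import *
box={'scene':dict(stand=(220,215,305,312),loupe=(292,205,370,250),jar=(185,315,230,375),beaker=(345,245,376,290),bottle=(330,155,360,200)),
'side':dict(stand=(345,160,440,290),loupe=(240,285,336,375),jar=(427,160,462,212),beaker=(260,220,298,270),bottle=(180,398,230,466))}
for n in box:
    z=np.load(n+'0.npz'); W=z['W']
    for k,(a,b,c,e) in box[n].items():
        P=W[b:e,a:c].reshape(-1,3); P=P[np.isfinite(P[:,0])]
        if k in('jar','beaker','bottle'):
            Q=P[P[:,2]>.02]; print(n,k,'mid',np.round((Q[:,:2].min(0)+Q[:,:2].max(0))/2,3),'ext',np.round(np.ptp(Q,0),3),'top',Q[:,2].max().round(3))
        elif k=='stand':
            Q=P[(P[:,2]>.009)&(P[:,2]<.016)][:,:2].astype(np.float32); print(n,'plate',cv2.minAreaRect(Q),len(Q))
            Q=P[(P[:,2]>.04)&(P[:,2]<.048)]; (m,r)=cv2.minEnclosingCircle(Q[:,:2].astype(np.float32)); print(' disc',m,r,len(Q))
            Q=P[(P[:,2]>.06)&(P[:,2]<.085)]; print(' knob/post<.085',np.round(np.median(Q,0),3),len(Q))
            Q=P[P[:,2]>.2]; print(' post',np.round(Q.mean(0),3),Q[:,2].max(),len(Q))
            Q=P[(P[:,2]>.1)&(P[:,2]<.2)]; pm=P[P[:,2]>.2].mean(0); r=np.hypot(*(Q-pm)[:,:2].T); F=Q[r>.017]; F=F[np.hypot(*(F-pm)[:,:2].T)<.06]; print(' pointer',np.round(F,3).tolist())
        else:
            Q=P[(P[:,2]>.03)&(P[:,2]<.075)]; print(n,'loupe ext',np.round([Q.min(0),Q.max(0)],3).tolist(),len(Q))
            Q=P[(P[:,2]>.0525)&(P[:,2]<.065)]; print(' top rect',cv2.minAreaRect(Q[:,:2].astype(np.float32)),np.median(Q[:,2]),len(Q))
            Q=P[(P[:,2]>.004)&(P[:,2]<.012)]; print(' base rect',cv2.minAreaRect(Q[:,:2].astype(np.float32)),len(Q))
E
```

```text
scene plate ((0.5968578457832336, -0.026454120874404907), (0.18277452886104584, 0.4088771343231201), 0.9872554540634155) 1251
 disc (0.5519769191741943, -0.022856730967760086) 0.1895609349012375 442
 knob/post<.085 [ 0.576 -0.169  0.073] 94
 post [ 0.671 -0.166  0.226] 0.2496130124195456 92
 pointer [[0.665, -0.137, 0.171], [0.667, -0.135, 0.17], [0.667, -0.144, 0.172], [0.669, -0.143, 0.172], [0.669, -0.138, 0.17], [0.67, -0.135, 0.168], [0.629, -0.165, 0.169], [0.63, -0.162, 0.168], [0.636, -0.165, 0.171], [0.67, -0.144, 0.171], [0.672, -0.143, 0.171], [0.675, -0.143, 0.171], [0.632, -0.169, 0.169], [0.634, -0.167, 0.168], [0.636, -0.165, 0.168], [0.637, -0.163, 0.168], [0.64, -0.163, 0.169], [0.641, -0.161, 0.168], [0.674, -0.147, 0.17], [0.673, -0.141, 0.167], [0.632, -0.168, 0.166], [0.636, -0.17, 0.168], [0.637, -0.167, 0.167], [0.641, -0.169, 0.169], [0.642, -0.166, 0.168], [0.646, -0.167, 0.17], [0.647, -0.164, 0.168], [0.647, -0.161, 0.167], [0.65, -0.161, 0.167], [0.672, -0.143, 0.165], [0.64, -0.167, 0.165], [0.642, -0.166, 0.164], [0.648, -0.17, 0.169], [0.649, -0.167, 0.
[... 1852 characters left out ...]
 -0.161, 0.164], [0.631, -0.158, 0.168], [0.629, -0.16, 0.168], [0.626, -0.159, 0.17], [0.627, -0.164, 0.166], [0.662, -0.134, 0.162], [0.632, -0.164, 0.16], [0.628, -0.162, 0.164]]
side loupe ext [[0.513, 0.129, 0.031], [0.741, 0.205, 0.06]] 1395
 top rect ((0.6266709566116333, 0.1823999434709549), (0.07111029326915741, 0.21899385750293732), 79.62712860107422) 0.05447842109465717 426
 base rect ((0.6269513368606567, 0.15314801037311554), (0.20709271728992462, 0.24202831089496613), 48.80278778076172) 1079
side jar mid [ 0.634 -0.421] ext [0.074 0.074 0.094] top 0.114
side beaker mid [0.801 0.01 ] ext [0.069 0.069 0.07 ] top 0.09
side bottle mid [0.537 0.441] ext [0.063 0.066 0.135] top 0.155
```

Call:
servo_tool(
  commands=[
    [1,[0,0,-1],1],
    [1,[0,0,-1],1],
    [1,[0,0,-1],1],
    [1,[0.6,-0.7,-0.5],0],
    [1,[0.6,-0.7,0],0],
    [1,[0.6,-0.7,0],0],
    [1,[0.6,-0.7,0],0],
    [1,[0.6,-0.7,0],0],
    [1,[0.6,-0.7,0],0],
    [1,[0.6,-0.7,0],0],
  ],
)

```text
clock: 0.93
position: [0.3418, -0.4561, 0.3099]
ee_rot: [-3.14, -0.078, 0.001]
contact_force: [1.2, -0.6, -0.1]
width: 0.0941
grasp_force: 0.0
```

Call:
servo_tool(
  commands=[
    [1,[0.6,-0.7,0],0],
    [1,[0.6,-0.7,0],0],
    [1,[0.6,-0.7,0],0],
    [1,[0.6,-0.7,0],0],
    [1,[0.6,-0.7,0],0],
    [1,[0.6,-0.7,0],0],
    [1,[0.6,-0.7,0],0],
    [1,[0.6,-0.7,0],0],
    [1,[0.6,-0.7,0],0],
    [1,[0,0,0],0],
  ],
)

```text
clock: 1.77
position: [0.4954, -0.2573, 0.31]
ee_rot: [-3.139, -0.086, -0.0]
contact_force: [-0.2, 0.3, 0.5]
width: 0.0938
grasp_force: 0.0
```

```bash
python3 - <<'E'
from h import *
s=arm.observe(); print(s['clock'],s['position'],s['ee_rot'],s['qpos'])
c,im,d=grab('wrist'); print(np.round(np.linalg.inv(c['camera_from_world']),3).tolist(),c['fx'])
cv2.imwrite('pics/w1.png',im); np.savez('w1.npz',W=cloud(c,d))
E
```

```text
1.7667 [ 0.49540959 -0.25734851  0.30999061] [-3.13876178e+00 -8.55207515e-02 -2.74312224e-04] [-6.82894170e-01 -3.89082613e-02  1.67461741e+00  1.38001836e-03
  1.50683721e+00  8.33333469e-01]
[[0.054, -0.957, -0.283, 0.579], [-0.999, -0.052, -0.014, -0.253], [-0.001, 0.284, -0.959, 0.49], [0.0, 0.0, 0.0, 1.0]] 361.8182111441734
```

View pics/w1.png

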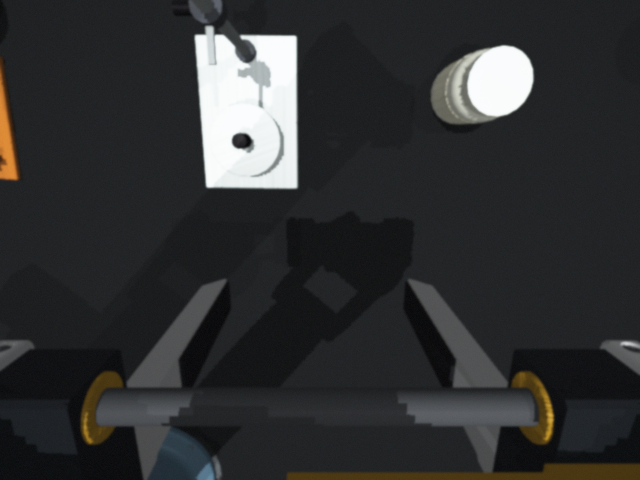

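Wrist view: dish and lid at about (248,140), knob top (241,141), plate corners (196,36)–(297,188), pointer (211,30–64), jar (500,80). The camera sits on the tool's +x side, so I'll grip the lid after a half turn to keep it off the post.

```bash
cat > stand.py <<'E'
from h import *
def circ(Q):
    A=np.c_[2*Q[:,:2],np.ones(len(Q))]; s=np.linalg.lstsq(A,(Q[:,:2]**2).sum(1),rcond=None)[0]; return s[:2],np.sqrt(s[2]+s[:2]@s[:2])
def stand(W,box):
    a,b,c,e=box; P=W[b:e,a:c].reshape(-1,3); P=P[np.isfinite(P[:,0])]; z=P[:,2]
    Q=P[(z>.008)&(z<.018)][:,:2].astype(np.float32); r=cv2.minAreaRect(Q); print('plate',r,'zmed',np.median(z[(z>.008)&(z<.018)]),len(Q))
    ang=np.deg2rad(r[2]); 
    if r[1][0]<r[1][1]: ang-=np.pi/2
    ang=(ang+np.pi/2)%np.pi-np.pi/2
    ux=np.array([np.cos(ang),np.sin(ang)]); print('yaw',ang,'axis from plate',np.array(r[0])-.03*ux,'post',np.array(r[0])+.072*ux)
    A=np.array(r[0])-.03*ux; near=np.hypot(*(P[:,:2]-A).T)
    Q=P[(z>.039)&(z<.050)&(near<.05)]
    if len(Q)>20: print('disc',cv2.minEnclosingCircle(Q[:,:2].astype(np.float32)),np.median(Q[:,2]),len(Q))
    Q=P[(z>.072)&(z<.085)&(near<.02)]
    if len(Q)>5: print('knob top',cv2.minEnclosingCircle(Q[:,:2].astype(np.float32)),np.median(Q[:,2]),len(Q))
    L=np.c_[(P[:,:2]-A)@ux,(P[:,:2]-A)@[-ux[1],ux[0]],z]
    Q=L[(z>.14)&(z<.2)&(L[:,0]>.05)&(L[:,0]<.086)&(abs(L[:,1])<.012)]
    if len(Q): print('pointer minx',np.sort(Q[:,0])[:4].round(4),'y',np.median(Q[:,1]).round(4),'ztop',np.median(Q[:,2]).round(4),len(Q))
    return A,ang
E
python3 - <<'E'
from stand import *
W=np.load('w1.npz')['W']; stand(W,(185,0,310,200))
E
```

```text
plate ((0.5978620052337646, -0.16530263423919678), (0.1805393248796463, 0.1204480454325676), 2.487405776977539) zmed 0.012515742897803384 9851
yaw 0.04341342064138587 axis from plate [ 0.56789027 -0.16660463] post [ 0.66979417 -0.16217785]
disc ((0.5682765245437622, -0.16650152206420898), 0.042038775980472565) 0.043822594102486956 3753
knob top ((0.5681812763214111, -0.1667783558368683), 0.009078272618353367) 0.07755721324209877 216
pointer minx [0.0613 0.0614 0.0616 0.0616] y -0.0006 ztop 0.1685 303
```

Call:
servo_tool(
  commands=[
    [1,[0,0,0],-1],
    [1,[0,0,0],-1],
    [1,[0,0,0],-1],
    [1,[0,0,0],-1],
    [1,[0,0,0],-1],
    [1,[0,0,0],-1],
    [1,[0,0,0],-1],
    [1,[0,0,0],-1],
    [1,[0,0,0],-1],
    [1,[0,0,0],-1],
  ],
)

```text
clock: 2.65
position: [0.4928, -0.2618, 0.3101]
ee_rot: [-2.715, -1.579, 0.001]
contact_force: [0.8, -0.2, -0.3]
width: 0.094
grasp_force: 0.0
```

Call:
servo_tool(
  commands=[
    [1,[0,0,0],-1],
    [1,[0,0,0],-1],
    [1,[0,0,0],-1],
    [1,[0,0,0],-1],
    [1,[0,0,0],-1],
    [1,[0,0,0],-1],
    [1,[0,0,0],-1],
    [1,[0,0,0],-1],
    [1,[0,0,0],-1],
    [1,[0,0,0],-1],
  ],
)

```text
clock: 3.48
position: [0.4928, -0.2618, 0.31]
ee_rot: [-1.626, -2.687, 0.001]
contact_force: [-0.5, -0.6, -0.2]
width: 0.094
grasp_force: 0.0
```

Call:
servo_tool(
  commands=[
    [1,[0,0,0],-1],
    [1,[0,0,0],-1],
    [1,[0,0,0],-1],
    [1,[0,0,0],-1],
    [1,[0,0,0],-1],
    [1,[0,0,0],-1],
    [1,[0,0,0],-1],
    [1,[0,0,0],-1],
    [1,[0,0,0],-1],
    [1,[0,0,0],-1],
  ],
)

```text
clock: 4.32
position: [0.4928, -0.2618, 0.31]
ee_rot: [-0.139, -3.138, -0.0]
contact_force: [0.7, -0.1, 0.2]
width: 0.094
grasp_force: 0.0
```

Call:
servo_tool(
  commands=[
    [1,[0,0,0],-1],
    [1,[0,0,0],-0.3],
    [1,[0,0,0],0],
  ],
)

```text
clock: 4.57
position: [0.4929, -0.2617, 0.3101]
ee_rot: [0.058, -3.14, -0.0]
contact_force: [0.2, 0.4, 0.2]
width: 0.0936
grasp_force: 0.0
```

```bash
cat >> h.py <<'E'
from scipy.spatial.transform import Rotation as R
def go(target,yaw=None):
    s=arm.observe(); M=R.from_rotvec(s['ee_rot']).as_matrix(); d=M.T@(np.array(target)-s['position'])
    y=np.arctan2(M[1,0],M[0,0]); print('clock',s['clock'],'pos',s['position'].round(4),'yaw',round(y,4),'tilt',np.rad2deg(np.arccos(-M[2,2])).round(2),'w',s['width'],'g',s['grasp_force'],'F',s['contact_force'].round(1))
    print('units xyz',(d/.03).round(2), 'turn', None if yaw is None else round(-((yaw-y+np.pi)%(2*np.pi)-np.pi)/.1,2))
E
python3 -c "
from h import *
go((.568,-.1667,.155),.0434+np.pi); print(arm.observe()['qpos'])"
```

```text
clock 4.5667 pos [ 0.4929 -0.2617  0.3101] yaw -3.1044 tilt 0.04 w 0.09362888357230752 g 0.0 F [0.2 0.4 0.2]
units xyz [-2.62  3.07  5.17] turn -0.06
[-6.91041835e-01 -3.94186163e-02  1.67491357e+00 -4.08317498e-04
  1.50670926e+00 -2.29895797e+00]
```

Call:
servo_tool(
  commands=[
    [1,[-0.52,0.61,0],0],
    [1,[-0.52,0.61,0],0],
    [1,[-0.52,0.61,0],0],
    [1,[-0.52,0.61,0],0],
    [1,[-0.52,0.61,0.5],0],
    [1,[0,0,1],0],
    [1,[0,0,1],0],
    [1,[0,0,1],0],
    [1,[0,0,1],0],
    [1,[0,0,0.6],0],
  ],
)

```text
clock: 5.4
position: [0.566, -0.1662, 0.1535]
ee_rot: [0.057, -3.136, -0.003]
contact_force: [0.1, 0.9, 0.2]
width: 0.094
grasp_force: 0.0
```

Call:
servo_tool(
  commands=[
    [1,[0,0,0],0],
    [1,[0,0,0],0],
  ],
)

```text
clock: 5.57
position: [0.5673, -0.1667, 0.1567]
ee_rot: [0.058, -3.139, -0.001]
contact_force: [-0.2, 0.2, 0.1]
width: 0.0938
grasp_force: 0.0
```

```bash
python3 -c "
from h import *
go((.568,-.1667,.051),.0434+np.pi)"
```

```text
clock 5.5667 pos [ 0.5673 -0.1667  0.1567] yaw -3.1048 tilt 0.13 w 0.09378443525380278 g 0.0 F [-0.2  0.2  0.1]
units xyz [-0.03 -0.    3.52] turn -0.07
```

Call:
servo_tool(
  commands=[
    [1,[0,0,0.6],0],
    [1,[0,0,0.6],0],
    [1,[0,0,0.6],0],
    [1,[0,0,0.6],0],
    [1,[0,0,0.6],0],
    [1,[0,0,0.4],0],
    [1,[0,0,0.15],0],
    [1,[0,0,0],0],
    [1,[0,0,0],0],
  ],
)

```text
clock: 6.32
position: [0.5691, -0.1669, 0.0523]
ee_rot: [-0.06, 3.139, -0.002]
contact_force: [-0.2, 0.7, -0.4]
width: 0.0942
grasp_force: 0.0
```

Call:
servo_tool(
  force=18,
  commands=[
    [0.15,[0,0,0],0],
    [0.1,[0,0,0],0],
    [0,[0,0,0],0],
    [0,[0,0,0],0],
    [0,[0,0,0],0],
    [0,[0,0,0],0],
    [0,[0,0,0],0],
    [0,[0,0,0],0],
    [0,[0,0,0],0],
    [0,[0,0,0],0],
  ],
)

```text
clock: 7.15
position: [0.5681, -0.1663, 0.0509]
ee_rot: [0.06, -3.141, -0.0]
contact_force: [0.6, -0.7, 0.4]
width: 0.0307
grasp_force: 0.0
```

```bash
python3 -c "
from h import *
go((.568,-.1667,.111),.0434+np.pi)"
```

```text
clock 7.15 pos [ 0.5681 -0.1663  0.0509] yaw -3.1034 tilt 0.0 w 0.030677275441942976 g 0.0 F [ 0.6 -0.7  0.4]
units xyz [ 0.   -0.01 -2.  ] turn -0.05
```

Call:
servo_tool(
  commands=[
    [0,[0,0,0],0],
    [0,[0,0,0],0],
    [0,[0,0,0],0],
    [0,[0,0,0],0],
    [0,[0,0,0],0],
  ],
)

```text
clock: 7.57
position: [0.5681, -0.1663, 0.051]
ee_rot: [-0.06, 3.141, -0.0]
contact_force: [0.9, -0.4, -0.5]
width: 0.0173
grasp_force: 18.0
```

Call:
servo_tool(
  commands=[
    [0,[0,0,-0.1],0],
    [0,[0,0,-0.3],0],
    [0,[0,0,-0.5],0],
    [0,[0,0,-0.6],0],
    [0,[0,0,-0.4],0],
    [0,[0,0,-0.1],0],
    [0,[0,0,0],0],
  ],
)

```text
clock: 8.15
position: [0.569, -0.1667, 0.1125]
ee_rot: [-0.06, 3.139, -0.002]
contact_force: [0.1, 0.4, -1.8]
width: 0.0172
grasp_force: 18.0
```

```bash
python3 -c "
from h import *
go((.45,-.34,.111),.0434+np.pi)
c,im,d=grab('scene'); cv2.imwrite('pics/s2.png',cv2.resize(im[180:340,180:380],None,fx=3,fy=3))"
```

```text
clock 8.15 pos [ 0.569  -0.1667  0.1125] yaw -3.1033 tilt 0.16 w 0.017183038463221785 g 17.999829053878784 F [ 0.1  0.4 -1.8]
units xyz [ 4.18 -5.62  0.05] turn -0.05
```

View pics/s2.png

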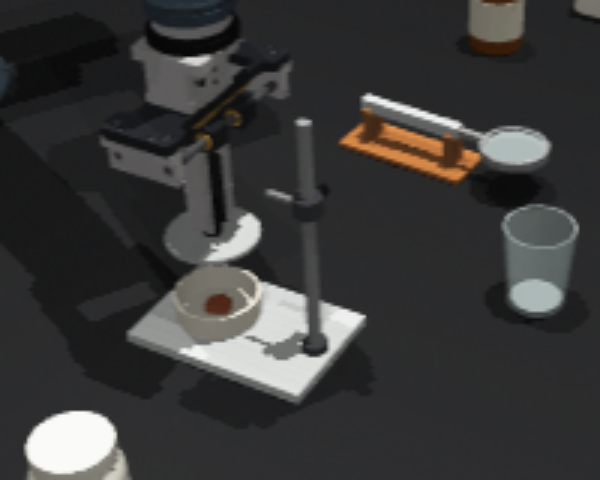

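The crop shows the lid held level at (212,238), above the open dish with the red stone at (218,303); pointer and loupe undisturbed.

Call:
servo_tool(
  commands=[
    [0,[0.2,-0.3,0],0],
    [0,[0.4,-0.5,0],0],
    [0,[0.4,-0.6,0],0],
    [0,[0.4,-0.6,0],0],
    [0,[0.4,-0.6,0],0],
    [0,[0.5,-0.6,0],0],
    [0,[0.5,-0.6,0],0],
    [0,[0.4,-0.6,0],0],
    [0,[0.4,-0.5,0],0],
    [0,[0.4,-0.5,0.3],0],
  ],
)

```text
clock: 9.03
position: [0.4535, -0.3346, 0.1023]
ee_rot: [-0.059, 3.14, -0.002]
contact_force: [0.1, -0.6, 0.1]
width: 0.0177
grasp_force: 18.0
```

Call:
servo_tool(
  commands=[
    [0,[0.2,-0.2,0.6],0],
    [0,[0,0,0.6],0],
    [0,[0,0,0.6],0],
    [0,[0,0,0.4],0],
    [0,[0,0,0.2],0],
    [0,[0,0,0.1],0],
    [0,[0,0,0],0],
    [0,[0,0,0],0],
    [0,[0,0,0],0],
  ],
)

```text
clock: 9.78
position: [0.4493, -0.3396, 0.028]
ee_rot: [-0.061, 3.14, -0.002]
contact_force: [0.5, -0.2, 0.2]
width: 0.0174
grasp_force: 18.0
```

```bash
python3 -c "
from h import *
go((.45,-.34,.018),.0434+np.pi)"
```

```text
clock 9.7833 pos [ 0.4493 -0.3396  0.028 ] yaw -3.103 tilt 0.11 w 0.017376277774895022 g 17.99989879131317 F [ 0.5 -0.2  0.2]
units xyz [-0.02 -0.01  0.33] turn -0.05
```

Call:
servo_tool(
  commands=[
    [0,[0,0,0.1],0],
    [0,[0,0,0.1],0],
    [0,[0,0,0.05],0],
    [0,[0,0,0.03],0],
    [0,[0,0,0],0],
    [0,[0,0,0],0],
  ],
)

```text
clock: 10.28
position: [0.4486, -0.339, 0.0185]
ee_rot: [0.06, -3.141, -0.0]
contact_force: [-0.4, 0.0, -1.2]
width: 0.0176
grasp_force: 18.0
```

Call:
servo_tool(
  commands=[
    [0,[0,0,0.03],0],
    [0,[0,0,0],0],
    [0,[0,0,0],0],
  ],
)

```text
clock: 10.53
position: [0.4487, -0.339, 0.0177]
ee_rot: [-0.06, 3.141, -0.0]
contact_force: [0.2, 0.9, -1.5]
width: 0.0179
grasp_force: 18.0
```

Call:
servo_tool(
  commands=[
    [0,[0,0,0.02],0],
    [0,[0,0,0.02],0],
    [0,[0,0,0],0],
  ],
)

```text
clock: 10.78
position: [0.4487, -0.3391, 0.0176]
ee_rot: [0.06, -3.14, -0.001]
contact_force: [-2.7, 2.5, 8.2]
width: 0.0177
grasp_force: 18.0
```

```bash
python3 -c "
from h import *
go((.45,-.34,.018),.0434+np.pi)
for n in ['side','scene']:
  c,im,d=grab(n); W=cloud(c,d); m=(np.hypot(W[...,0]-.449,W[...,1]+.339)<.06)&(W[...,2]>.003)&(W[...,2]<.016)
  Q=W[m]; print(len(Q),np.percentile(Q[:,2],[10,50,90]),Q[:,:2].min(0),Q[:,:2].max(0))"
```

```text
clock 10.7833 pos [ 0.4487 -0.3391  0.0176] yaw -3.1032 tilt 0.05 w 0.017664182299530554 g 18.001386523246765 F [-2.7  2.5  8.2]
units xyz [-0.04 -0.03 -0.01] turn -0.05
252 [0.0054256  0.00830014 0.0114462 ] [ 0.43005881 -0.36241611] [ 0.48841007 -0.29132892]
489 [0.00633907 0.01051164 0.01263197] [ 0.38977355 -0.39519785] [ 0.50790659 -0.28558195]
```

Contact felt (about 8 N). I ease the push, release, and rise.

Call:
servo_tool(
  commands=[
    [0,[0,0,-0.02],0],
    [0,[0,0,0],0],
    [0.4,[0,0,0],0],
    [0.6,[0,0,0],0],
    [0.6,[0,0,0],0],
    [0.6,[0,0,0],0],
    [0.6,[0,0,0],0],
    [0.6,[0,0,0],0],
  ],
)

```text
clock: 11.55
position: [0.4486, -0.339, 0.0169]
ee_rot: [0.06, -3.141, -0.0]
contact_force: [-0.3, 0.6, 0.2]
width: 0.0536
grasp_force: 0.0
```

Call:
servo_tool(
  commands=[
    [0.6,[0,0,-0.2],0],
    [0.6,[0,0,-0.6],0],
    [0.6,[0,0,-1],0],
    [0.6,[0,0,-1],0],
    [0.6,[0,0,-1],0],
    [0.6,[0,0,-1],0],
    [0.6,[0,0,-1],0],
    [0.6,[0,0,-1],0],
    [0.6,[0,0,-1],0],
    [0.6,[0,0,-1],0],
  ],
)

```text
clock: 12.38
position: [0.4484, -0.3387, 0.2831]
ee_rot: [-0.06, 3.141, -0.001]
contact_force: [0.3, -0.1, -0.5]
width: 0.0564
grasp_force: 0.0
```

```bash
python3 -c "
from h import *
go((.50,.08,.28),-.18)
print(arm.observe()['qpos'])
# loupe estimate
for n in ['scene','side']:
  W=np.load(n+'0.npz')['W']; m=(W[...,0]>.5)&(W[...,0]<.76)&(W[...,1]>.1)&(W[...,1]<.22)&(W[...,2]>.0535)&(W[...,2]<.06); Q=W[m]
  H=Q[Q[:,0]<.64]; print(n,cv2.minAreaRect(H[:,:2].astype(np.float32)), cv2.fitLine(H[:,:2].astype(np.float32),2,0,.01,.01).ravel())"
```

```text
clock 12.3833 pos [ 0.4484 -0.3387  0.2831] yaw -3.1033 tilt 0.04 w 0.05635792670729976 g 0.0 F [ 0.3 -0.1 -0.5]
units xyz [-2.25 13.88  0.1 ] turn -29.23
[-8.48656549e-01 -1.72864491e-02  1.70137836e+00 -7.21021685e-06
  1.45679501e+00 -2.45769667e+00]
scene ((0.5762635469436646, 0.1665431410074234), (0.018161622807383537, 0.12141729146242142), 87.97252655029297) [ 0.9993088  -0.03717421  0.5800015   0.16567074]
side ((0.5757929086685181, 0.1705845445394516), (0.014954466372728348, 0.12155068665742874), 88.14997863769531) [ 0.9994673  -0.03263545  0.5734924   0.17056856]
```

Call:
servo_tool(
  commands=[
    [0.6,[-0.2,0.83,0],0],
    [0.6,[-0.2,0.83,0],0],
    [0.6,[-0.2,0.83,0],0],
    [0.6,[-0.2,0.83,0],0],
    [0.6,[-0.2,0.83,0],0],
    [0.6,[-0.2,0.83,0],0],
    [0.6,[-0.2,0.83,0],0],
    [0.6,[-0.2,0.83,0],0],
    [0.6,[-0.2,0.83,0],0],
    [0.6,[-0.2,0.83,0],0],
  ],
)

```text
clock: 13.22
position: [0.4991, -0.0866, 0.2816]
ee_rot: [-0.06, 3.14, -0.0]
contact_force: [0.3, -0.7, 0.6]
width: 0.0566
grasp_force: 0.0
```

Call:
servo_tool(
  commands=[
    [0.6,[-0.2,0.83,0],0],
    [0.6,[-0.2,0.83,0],0],
    [0.6,[-0.2,0.83,0],0],
    [0.6,[-0.2,0.83,0],0],
    [0.6,[-0.2,0.83,0],0],
    [0.6,[-0.2,0.83,0],0],
    [0.6,[-0.2,0.83,0],0],
    [0.6,[-0.2,0.83,0],0],
    [0.6,[-0.2,0.83,0],0],
    [0.6,[-0.2,0.83,0],0],
  ],
)

```text
clock: 14.05
position: [0.5495, 0.1646, 0.2816]
ee_rot: [-0.06, 3.14, 0.0]
contact_force: [-0.3, -0.6, -0.1]
width: 0.0562
grasp_force: 0.0
```

Call:
servo_tool(
  commands=[
    [0.6,[0,0,0],1],
    [0.6,[0,0,0],1],
    [0.6,[0,0,0],1],
    [0.6,[0,0,0],1],
    [0.6,[0,0,0],1],
    [0.6,[0,0,0],1],
    [0.6,[0,0,0],1],
    [0.6,[0,0,0],1],
    [0.6,[0,0,0],1],
    [0.6,[0,0,0],1],
  ],
)

```text
clock: 14.88
position: [0.5494, 0.1632, 0.2815]
ee_rot: [1.46, 2.781, 0.0]
contact_force: [0.3, -0.3, -0.4]
width: 0.0566
grasp_force: 0.0
```

Call:
servo_tool(
  commands=[
    [0.6,[0,0,0],1],
    [0.6,[0,0,0],1],
    [0.6,[0,0,0],1],
    [0.6,[0,0,0],1],
    [0.6,[0,0,0],1],
    [0.6,[0,0,0],1],
    [0.6,[0,0,0],1],
    [0.6,[0,0,0],1],
    [0.6,[0,0,0],1],
    [0.6,[0,0,0],1],
  ],
)

```text
clock: 15.72
position: [0.5494, 0.1632, 0.2815]
ee_rot: [2.615, 1.741, 0.0]
contact_force: [-0.5, 0.2, -0.7]
width: 0.0567
grasp_force: 0.0
```

Call:
servo_tool(
  commands=[
    [0.6,[0,0,0],1],
    [0.6,[0,0,0],1],
    [0.6,[0,0,0],1],
    [0.6,[0,0,0],1],
    [0.6,[0,0,0],1],
    [0.6,[0,0,0],1],
    [0.6,[0,0,0],1],
    [0.6,[0,0,0],1],
    [0.6,[0,0,0],1],
    [0.6,[0,0,0],1],
  ],
)

```text
clock: 16.55
position: [0.5494, 0.1632, 0.2815]
ee_rot: [3.13, 0.274, 0.0]
contact_force: [-1.0, -0.6, 0.0]
width: 0.0565
grasp_force: 0.0
```

Call:
servo_tool(
  commands=[
    [0.6,[0,0,0],1],
    [0.6,[0,0,0],1],
    [0.6,[0,0,0],0.1],
    [0.6,[0,0,0],0],
    [0.6,[0,0,0],0],
  ],
)

```text
clock: 16.97
position: [0.5495, 0.1632, 0.2813]
ee_rot: [3.141, -0.044, 0.0]
contact_force: [-0.7, 0.3, 0.3]
width: 0.0561
grasp_force: 0.0
```

```bash
python3 - <<'E'
from h import *
go((.596,.167,.1),-.033)
c,im,d=grab('wrist'); cv2.imwrite('pics/w3.png',im); W=cloud(c,d); np.savez('w3.npz',W=W)
m=(W[...,0]>.48)&(W[...,0]<.645)&(W[...,1]>.14)&(W[...,1]<.2)&(W[...,2]>.0525)&(W[...,2]<.06); H=W[m]
print(cv2.minAreaRect(H[:,:2].astype(np.float32)), np.median(H[:,2]), cv2.fitLine(H[:,:2].astype(np.float32),2,0,.01,.01).ravel())
m=(W[...,0]>.65)&(W[...,0]<.78)&(W[...,1]>.11)&(W[...,1]<.22)&(W[...,2]>.045)&(W[...,2]<.06); H=W[m]
print(cv2.minEnclosingCircle(H[:,:2].astype(np.float32)), np.percentile(H[:,2],[5,50,95]))
E
```

```text
clock 16.9667 pos [0.5495 0.1632 0.2813] yaw -0.0282 tilt 0.01 w 0.05609949607574054 g 0.0 F [-0.7  0.3  0.3]
units xyz [ 1.55 -0.17  6.04] turn 0.05
((0.5811232924461365, 0.16897834837436676), (0.0135756591334939, 0.12666073441505432), 88.39015197753906) 0.05633537665067495 [ 0.99969685 -0.02462151  0.58162135  0.16868845]
((0.6941696405410767, 0.16726195812225342), 0.043997928500175476) [0.04978885 0.05155907 0.05435173]
```

View pics/w3.png

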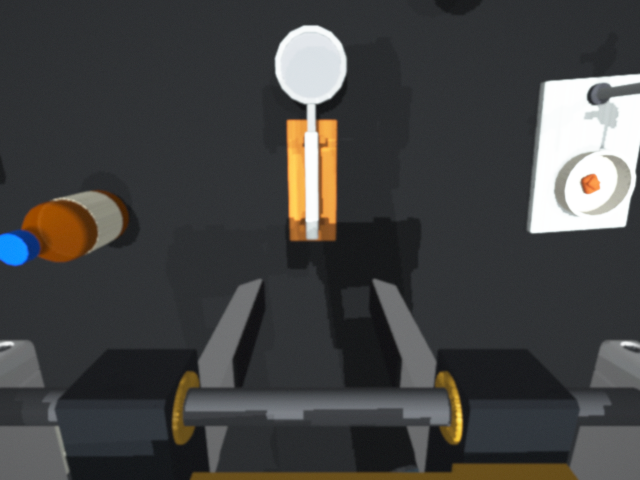

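Wrist view: loupe lens at (311,65), handle (312,135–235) between the rest's uprights, and the stone now visible at (591,184). Handle yaw is about −0.025, origin at (0.5975, 0.168).

```bash
python3 - <<'E'
from h import *
go((.5975,.1683,.029),-.0255)
W=np.load('w3.npz')['W']
m=(W[...,0]>.66)&(W[...,0]<.78)&(W[...,1]>.12)&(W[...,1]<.22)&(W[...,2]>.045)&(W[...,2]<.06); H=W[m]
print(cv2.minEnclosingCircle(H[H[:,0]>.675][:,:2].astype(np.float32)))
from stand import *
m=(W[...,2]>.034)&(W[...,2]<.042)&(np.hypot(W[...,0]-.568,W[...,1]+.1667)<.05); print('dish',cv2.minEnclosingCircle(W[m][:,:2].astype(np.float32)),m.sum())
m=(np.hypot(W[...,0]-.568,W[...,1]+.1667)<.008); print('stone',np.nanmax(W[m][:,2]))
E
```

```text
clock 17.0167 pos [0.5495 0.1632 0.2812] yaw -0.0286 tilt 0.01 w 0.056255526297814565 g 0.0 F [-0.8  0.1  0.6]
units xyz [ 1.59 -0.22  8.41] turn -0.03
((0.7020336389541626, 0.16578203439712524), 0.036610864102840424)
dish ((0.5667824745178223, -0.166151762008667), 0.04090145602822304) 1010
stone 0.03428323986864795
```

Call:
servo_tool(
  commands=[
    [0.6,[0.4,-0.06,0],0],
    [0.6,[0.6,-0.06,0.3],0],
    [0.6,[0.4,-0.06,1],0],
    [0.6,[0.18,-0.04,1],0],
    [0.6,[0,0,1],0],
    [0.6,[0,0,1],0],
    [0.6,[0,0,1],0],
    [0.6,[0,0,0.5],0],
    [0.6,[0,0,0],0],
    [0.6,[0,0,0],0],
  ],
)

```text
clock: 17.85
position: [0.5967, 0.1683, 0.1065]
ee_rot: [3.141, -0.046, -0.002]
contact_force: [0.7, 0.2, 1.1]
width: 0.0562
grasp_force: 0.0
```

```bash
python3 -c "
from h import *
go((.597,.1684,.029),-.0255)"
```

```text
clock 17.85 pos [0.5967 0.1683 0.1065] yaw -0.0294 tilt 0.09 w 0.05621592038278782 g 0.0 F [0.7 0.2 1.1]
units xyz [ 0.01 -0.    2.58] turn -0.04
```

Call:
servo_tool(
  force=30,
  commands=[
    [0.6,[0,0,0.5],-0.04],
    [0.6,[0,0,0.6],0],
    [0.6,[0,0,0.6],0],
    [0.6,[0,0,0.5],0],
    [0.6,[0,0,0.25],0],
    [0.6,[0,0,0.13],0],
    [0.6,[0,0,0],0],
    [0.6,[0,0,0],0],
    [0.6,[0,0,0],0],
  ],
)

```text
clock: 18.6
position: [0.5983, 0.1685, 0.0313]
ee_rot: [-3.141, 0.041, -0.004]
contact_force: [0.9, 0.5, 0.8]
width: 0.0563
grasp_force: 0.0
```

Call:
servo_tool(
  commands=[
    [0.25,[0,0,0],0],
    [0.2,[0,0,0],0],
    [0.15,[0,0,0],0],
    [0.1,[0,0,0],0],
    [0,[0,0,0],0],
    [0,[0,0,0],0],
    [0,[0,0,0],0],
    [0,[0,0,0],0],
    [0,[0,0,0],0],
    [0,[0,0,0],0],
  ],
)

```text
clock: 19.43
position: [0.5971, 0.1683, 0.0296]
ee_rot: [3.141, -0.041, -0.0]
contact_force: [0.4, -0.1, 0.1]
width: 0.0134
grasp_force: 30.0
```

```bash
python3 -c "
from h import *
go((.597,.1684,.029),-.0255)"
```

```text
clock 19.4333 pos [0.5971 0.1683 0.0296] yaw -0.0262 tilt 0.01 w 0.01338318127698805 g 29.99984085559845 F [ 0.4 -0.1  0.1]
units xyz [-0.   -0.    0.02] turn -0.01
```

Gripped at 30 N. Lift gently.

Call:
servo_tool(
  commands=[
    [0,[0,0,-0.1],0],
    [0,[0,0,-0.2],0],
    [0,[0,0,-0.3],0],
    [0,[0,0,-0.5],0],
    [0,[0,0,-0.6],0],
    [0,[0,0,-0.6],0],
    [0,[0,0,-0.6],0],
    [0,[0,0,-0.6],0],
    [0,[0,0,-0.4],0],
    [0,[0,0,-0.1],0],
  ],
)

```text
clock: 20.27
position: [0.5988, 0.1686, 0.1532]
ee_rot: [-3.141, 0.041, -0.008]
contact_force: [0.6, -0.1, -1.3]
width: 0.0137
grasp_force: 30.0
```

Call:
servo_tool(
  commands=[
    [0,[-0.2,0,0],0],
    [0,[-0.4,0.1,0],-0.1],
    [0,[-0.6,0.3,0],-0.1],
    [0,[-0.6,0.5,0],-0.1],
    [0,[-0.6,0.6,0],-0.1],
    [0,[-0.6,0.6,0],-0.1],
    [0,[-0.6,0.6,0],-0.1],
    [0,[-0.6,0.6,0],-0.1],
    [0,[-0.5,0.6,0],0],
    [0,[-0.3,0.6,0],0],
  ],
)

```text
clock: 21.1
position: [0.4468, 0.0317, 0.1478]
ee_rot: [-3.14, -0.069, 0.005]
contact_force: [0.4, 0.0, -1.3]
width: 0.014
grasp_force: 30.0
```

Call:
servo_tool(
  commands=[
    [0,[-0.2,0.6,0],0],
    [0,[0,0.6,0],0],
    [0,[0,0.6,0],0],
    [0,[0,0.6,0],0],
    [0,[0,0.6,0],0],
    [0,[0,0.6,0],0],
    [0,[0,0.6,0],0],
    [0,[0,0.5,0],0],
    [0,[0,0,0],0],
    [0,[0,0,0],0],
  ],
)

```text
clock: 21.93
position: [0.449, -0.1089, 0.1485]
ee_rot: [-3.139, -0.067, 0.003]
contact_force: [-0.3, -0.4, -1.3]
width: 0.0136
grasp_force: 30.0
```

```bash
python3 -c "
from h import *
a=.0434; L=np.array([.568,-.1667]); g=L-.105*np.array([np.cos(a),np.sin(a)])
go((*g,.1476),a)
c,im,d=grab('wrist'); cv2.imwrite('pics/w4.png',im); np.savez('w4.npz',W=cloud(c,d))"
```

```text
clock 21.9333 pos [ 0.449  -0.1089  0.1485] yaw 0.0424 tilt 0.14 w 0.013618958155943769 g 29.99904066324234 F [-0.3 -0.4 -1.3]
units xyz [0.38 2.1  0.03] turn -0.01
```

View pics/w4.png

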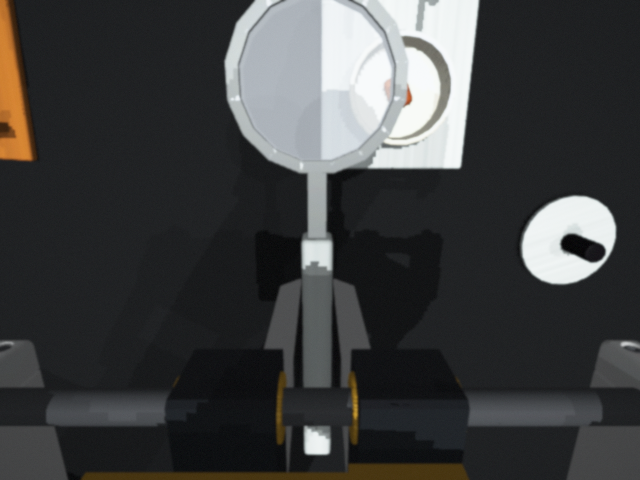

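The loupe is held level, lens centre near (317,77); the lid stands knob up at (570,240) clear of the stand; stone at (400,95). Measure the lens in the tool frame.

```bash
cat > lens.py <<'E'
from h import *
from scipy.optimize import least_squares
def lens(W,ztop=.2,zlo=.155):
    s=arm.observe(); M=R.from_rotvec(s['ee_rot']).as_matrix(); T=(W-s['position'])@M
    m=(T[...,0]>.05)&(T[...,0]<.15)&(abs(T[...,1])<.045)&(T[...,2]<.0)&(T[...,2]>-.04)
    P=T[m]; c=(.105,0)
    r=np.hypot(P[:,0]-c[0],P[:,1]-c[1]); Q=P[(r<.037)&(r>.0315)]
    # plane of rim top
    pl=np.linalg.lstsq(np.c_[Q[:,:2]-c,np.ones(len(Q))],Q[:,2],rcond=None)[0]
    res=Q[:,2]-np.c_[Q[:,:2]-c,np.ones(len(Q))]@pl; Q=Q[abs(res)<.0025]
    pl=np.linalg.lstsq(np.c_[Q[:,:2]-c,np.ones(len(Q))],Q[:,2],rcond=None)[0]
    print('rim top z(tool)',pl[2],'slope x,y deg',np.rad2deg(pl[:2]),len(Q),'world rim top',s['position'][2]-pl[2])
    E=P[(P[:,0]>.075)&(abs(P[:,2]-pl[2])<.004)]
    print('circle tool',cv2.minEnclosingCircle(E[:,:2].astype(np.float32)))
    H=T[(T[...,0]>.015)&(T[...,0]<.04)&(abs(T[...,1])<.012)&(T[...,2]<-.015)&(T[...,2]>-.04)]
    hp=np.polyfit(H[:,0],H[:,2],1); print('handle top z',np.median(H[:,2]),'slope deg',np.rad2deg(hp[0]),'y range',H[:,1].min(),H[:,1].max(),len(H))
E
python3 - <<'E'
from lens import *
lens(np.load('w4.npz')['W'])
from stand import *
W=np.load('w4.npz')['W']
for k in [0]:
    m=(W[...,2]>.034)&(W[...,2]<.042)&(np.hypot(W[...,0]-.568,W[...,1]+.1667)<.05); print('dish',cv2.minEnclosingCircle(W[m][:,:2].astype(np.float32)),m.sum())
E
```

```text
rim top z(tool) -0.023798058011655115 slope x,y deg [-0.05958794 -0.00080293] 5514 world rim top 0.1723998670080367
circle tool ((0.10430827736854553, 2.683047205209732e-05), 0.0369904451072216)
handle top z -0.02655231214127082 slope deg 4.213827856411952 y range -0.006899839617587179 0.0071608915404860396 1686
dish ((0.5672985911369324, -0.16750667989253998), 0.039727386087179184) 1305
```

Call:
servo_tool(
  commands=[
    [0,[0,0.3,0],0],
    [0,[0,0.5,0],0],
    [0,[0,0.5,0],0],
    [0,[0,0.5,0],0],
    [0,[0,0.3,0],0],
    [0,[0.1,0,0.03],0],
    [0,[0.2,0,0],0],
    [0,[0.15,0,0],0],
    [0,[0,0,0],0],
    [0,[0,0,0],0],
  ],
)

```text
clock: 22.82
position: [0.4665, -0.1708, 0.1487]
ee_rot: [-3.141, -0.071, 0.0]
contact_force: [-0.8, -0.7, -1.7]
width: 0.0139
grasp_force: 30.0
```

Call:
servo_tool(
  commands=[
    [0,[0,0,0],0],
    [0,[0,0,0],0],
    [0,[0,0,0],0],
  ],
)

```text
clock: 23.07
position: [0.4661, -0.1714, 0.1488]
ee_rot: [-3.141, -0.069, 0.0]
contact_force: [0.9, 0.0, -2.1]
width: 0.0136
grasp_force: 30.0
```

```bash
python3 - <<'E'
from lens import *
go((.4632,-.1713,.1476),.0434)
c,im,d=grab('wrist'); W=cloud(c,d); lens(W); cv2.imwrite('pics/w5.png',im)
m=(W[...,2]>.034)&(W[...,2]<.042)&(np.hypot(W[...,0]-.568,W[...,1]+.1667)<.05); print('dish',m.sum())
for n in ['scene','side']:
    c,im,d=grab(n); W=cloud(c,d); np.savez(n+'5.npz',W=W); cv2.imwrite('pics/'+n+'5.png',im)
    L=W.copy(); L[...,:2]-=(.568,-.1667); a=.0434; x=L[...,0]*np.cos(a)+L[...,1]*np.sin(a); y=-L[...,0]*np.sin(a)+L[...,1]*np.cos(a); z=L[...,2]
    m=(z>.15)&(z<.2)&(abs(y)<.006)&(x>.055)&(x<.087); print(n,'pointer z 10/50/90',np.percentile(z[m],[10,50,90]),'xmin',x[m].min(),'ymed',np.median(y[m]),m.sum())
    r=np.hypot(x,y); m=(z>.15)&(z<.2)&(r<.045)&(x>-.025); print(n,'rim',cv2.minEnclosingCircle(np.c_[x[m],y[m]].astype(np.float32)),np.percentile(z[m],[10,50,90]),m.sum())
E
```

```text
clock 23.0667 pos [ 0.4661 -0.1714  0.1488] yaw 0.044 tilt 0.0 w 0.013645550294659765 g 29.999071061611176 F [ 0.9  0.  -2.1]
units xyz [-0.1  -0.01  0.04] turn 0.01
rim top z(tool) -0.023941134127737754 slope x,y deg [-0.07679692 -0.1427202 ] 5538 world rim top 0.17269787366838807
circle tool ((0.10460249334573746, -0.0003694920160342008), 0.036871474236249924)
handle top z -0.026729769450922272 slope deg 4.553759497008074 y range -0.00745962740090686 0.006593967275878047 1698
dish 0
scene pointer z 10/50/90 [0.16540784 0.16763906 0.16987877] xmin 0.06064083884348418 ymed -0.0022195676317234357 25
scene rim ((0.004872950725257397, -0.0015027372865006328), 0.03921874612569809) [0.16770281 0.17043636 0.17309684] 409
side pointer z 10/50/90 [0.16285322 0.16604108 0.16937045] xmin 0.058790569111363274 ymed 0.0016064365761507358 39
side rim ((0.00028617618954740465, 0.000828833959531039), 0.03982403501868248) [0.16572199 0.16869258 0.1714135 ] 530
```

Call:
servo_tool(
  commands=[
    [0,[-0.05,0,0.02],0],
    [0,[-0.05,0,0.02],0],
    [0,[0,0,0],0],
    [0,[0,0,0],0],
    [0,[0,0,0],0],
    [0,[0,0,0],0],
    [0,[0,0,0],0],
  ],
)

```text
clock: 23.8
position: [0.4632, -0.1717, 0.1476]
ee_rot: [3.141, 0.069, 0.0]
contact_force: [-0.5, -0.1, -1.7]
width: 0.0137
grasp_force: 30.0
```

```bash
python3 - <<'E'
from lens import *
go((.4632,-.1713,.1476),.0434)
c,im,d=grab('wrist'); a=cv2.resize(im[0:240,120:520],(600,360))
c,s,_=grab('scene'); b=cv2.resize(s[190:320,200:400],(370,240)); c,t,_=grab('side'); e=cv2.resize(t[130:310,310:470],(230,240))
cv2.imwrite('pics/fin.png',np.vstack([a,np.hstack([b,e])]))
E
```

```text
clock 23.8 pos [ 0.4632 -0.1717  0.1476] yaw 0.0438 tilt 0.0 w 0.01365011850292696 g 29.99912738800049 F [-0.5 -0.1 -1.7]
units xyz [-0.   -0.01 -0.  ] turn 0.0
```

View pics/fin.png

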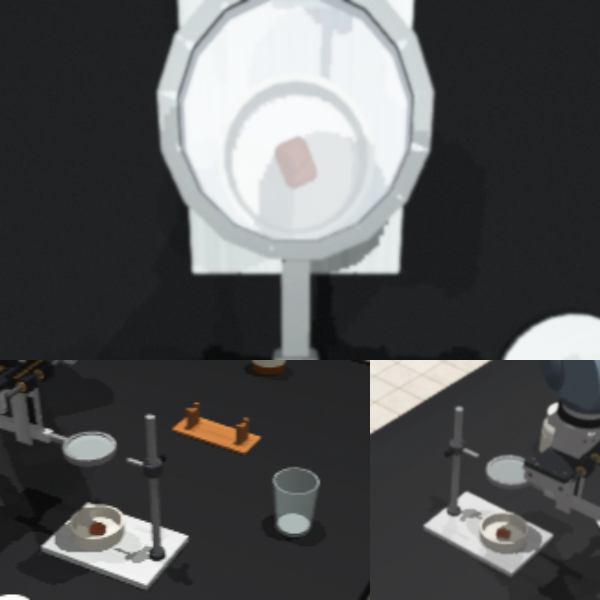

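The stone shows through the lens at (296,162), in line sideways with the lens centre at (296,110). The offset along the handle comes from the camera's slanted view. The lens is level at pointer height, clear of the pointer, and nothing else has moved.

```bash
python3 -c "
from plant import arm
print(arm.sign_off())"
```

```text
the job is handed in; nothing more can be done
None
```

I handed the job in at about 24 s: the lid stands knob up on the bench clear of the stand, and the loupe is held level over the stone, lens centred and within about 1 mm of pointer-tip height by my camera measurements, touching nothing else.

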